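Moisture reading on a bisque slab

ROBOT

A 7-joint arm with a two-finger parallel gripper is mounted at the origin on a cart in front of the work surface, level with it; the furniture and walls round the work are solid. World frame = base frame: x ahead of the robot, y to its left, z up, the work surface at z = 0. Lengths are in m, angles in rad, forces in N, time in s.
With the tool pointing down it reaches from about 0.4 to 0.925 m from the base axis. Payload 5.6 kg.
Tool frame: the origin (TCP) lies on the centre line of the jaws, within the pads' length; the fingertips stand 25 mm ahead of it and the grasp point (between the pads) lies 6 mm ahead of it; z points along the fingers, y is the direction in which the jaws open and shut (so a half turn about z gives the same grasp; the last joint's range is limited). The gripper opens to 85 mm and grips with 20 to 120 N. Pads are 22 mm wide; open, the fingers measure 114 mm over their backs; the gripper's body (76 mm by 85 mm) begins 54 mm behind the grasp point. The pads swing forward as they close: fully open they stand 13 mm farther back than shut.
Start: joints at [1.185, 0.468, -0.012, 1.603, 0.006, 1.071, -0.056], TCP at [0.218, -0.612, 0.256] pointing down, gripper open.
Joint ranges: [-2.53, 2.53], [-0.31, 2.02], [-1.57, 1.55], [0.28, 2.44], [-1.29, 4.43], [0.15, 1.84], [-2.92, 2.92]. Speed limits (rad/s): [2.57, 2.57, 3.14, 3.14, 3.14, 3.14, 3.14].

INTERFACE

Orientations are given as [roll, pitch, yaw] about the fixed x, y, z axes, in that order (R = Rz(yaw) Ry(pitch) Rx(roll)).
In Python, from bench import ctrl gives the robot as it stands. The module is installed in compiled form; this text tells all that it offers.
- The arm moves only by the shell command python3 -m crank 'ROWS'. ROWS is JSON, a list of rows, each a list of 5 numbers: the shift along the tool's x, y, z in cm, then the turn about the tool's z in degrees, then the opening, from 0 (shut) to 1 (fully open). In form: [[tx, ty, tz, twist, fingers], ...]. A call has 1 to 20 rows; each row shifts and turns the pose as measured when the row begins, along the tool's axes as they then stand; what a row does not reach is not made up. A row lasts 1/8 s, in which the tool goes at most 62.5 mm and 10.7 degrees, less where a joint would pass 70% of its speed; a pose out of reach is approached as far as the arm can. A call with a gripper value outside its range is refused whole. The fingers move at their own pace and stop on an object; the grip force is fixed at half the most. Time passes only in rows, so rows that do not move let the fingers close. It gives the time, the measured TCP pose, the force and the opening at its end, in the units of the state.
- ctrl.read_state(): the state, without advancing time (a new reading comes with each control period).
- ctrl.grab_frame(name): name is "scene" or "top" or "wrist"; returns a dict with "frame" (384x512x3 uint8, red, green, blue), "range_z" (384x512 float32, m along the optical axis (not along the pixel's ray), 0 where there is no reading), "fx", "fy", "cx", "cy" (pixels), "eye" and "rotation" of the camera in the world; the wrist camera has in their place "hand_eye" (4x4, takes a point from camera to tool coordinates, whose origin is the TCP and whose axes are the flange's). Camera axes: x right, y down, z forward; pixel columns grow to the right and rows downward; lengths in m; the calibration is good to about 2 mm. A picture is of the moment at which its call begins: read the wrist's pose just before it.
- ctrl.sign_off(): hands the job in, once; it reports no verdict.
Trained networks look in the newest picture that a camera, given by its name, has taken for a name from the list of things; names that differ only in an ending like _2 or _b are one class to them, and where a whole thing is asked for, a point or a joint stands for the part that bears it (a point fixed in the world has none). Each returns a list of dicts, best first, with "conf" (0 to 1); they miss things now and then, are a little off and sometimes report something else, mostly with a low value. They report only what shows in the picture. A call takes as long as a camera call. They do not tell look-alikes from the thing itself.
- ctrl.regions_of(camera, label): "region" (384x512 bool, what is visible of it) and "rect" ([left, top, right, bottom] in pixels, round what is visible of it).
- ctrl.tip_of(camera, label): "centre" ([column, row] in pixels: a listed point, or the origin of a listed thing).
The state is a dict: "t": time; "joint_positions": joint angles; "joint_velocities": joint speeds; "tau": joint torques, N m; "eef_pos": TCP position; "ee_rot": TCP orientation; "force": force on the tool from outside, world axes, zero at the start; "ft_torque": the same for the moment, N m; "opening": finger opening in m.
Only numpy, scipy, OpenCV 4.12 (cv2) and the standard library are available. Lean on these libraries where they do the work, as an engineer would, in place of code of your own. Each camera call takes 0.05 s, during which the arm holds its last target.

TASK

First turn the range knob on the moisture meter fully anticlockwise (seen from above) to its end stop. Then take the probe out of its wooden stand and hold its spring tip on the spot inside the ring drawn on the tilted slab, with the probe square to the slab's face and pressed lightly, so that the spring tip goes in about half-way. Finish while holding it there for the reading: do not let go, do not change the slab's tilt and leave the other things on the table alone.

Things in the scene. Friction and masses are not known exactly. Their poses are not given: they have to be found in the camera images.
- range_knob_grip (a point): grip point of the meter's range knob: on its upright axis, 7 mm below its top, 89 mm above the table. The knob is a metal bar 42 mm long, 14 mm wide and 32 mm tall on a disc of 44 mm diameter whose top is 23 mm below this point. The point turns with the knob: x runs along the bar, z is up.
- range_knob (a joint): angle of the range knob in rad: 0 at the anticlockwise end stop (the goal), growing clockwise seen from above, up to 4.5; it starts 0.6 to 1.3 from the stop. It is held by light friction (0.04 N m) and stays where it is left.
- meter: moisture meter, a grey box 115 x 105 mm, 52 mm high, fixed to the table, with the range knob on its top (the knob's axis 16 mm to the -x side of the box's centre) and a dark display strip on the +x side. Origin: centre of its underside, z up.
- probe_grip (a point): centre of the probe's handle, on its axis, 93 mm above the table at the start; z runs along the probe, away from the tip. The probe (about 0.1 kg, no cable) stands upright in its stand. Handle: grey cylinder 22 mm in diameter, from 37 mm below to 37 mm above this point. Below it a 32 mm flange, 6 mm thick, rests on the stand, and a 17 mm barrel hangs in the hole, to 76 mm below this point.
- plunger (a joint): travel of the spring tip into the probe in m: 0 fully out, 0.010 fully in. Pushing it takes 1.05 N to start, 2.8 N half-way (0.005) and 4.6 N at the end, where it stops hard.
- probe_tip (a point): end of the probe's spring tip, a steel rod 7 mm in diameter with a round end; on the probe's axis, 88 mm below the centre of the handle while fully out. z runs along the probe, away from the tip.
- stand: probe stand, a wooden block 75 x 65 mm, 50 mm high, fixed to the table, with an upright through hole of 22 mm in its middle that holds the probe; the probe lifts straight up out of it and is clear once raised 45 mm. Origin: centre of its underside.
- tilt_stand: foot of the tilting table: dark plate 120 x 150 mm fixed to the bench; two cheeks 105 mm tall, 140 mm apart in y, carry the tilting top (axis along y, 85 mm up), which leans toward this body's -x side. The top: a metal board 125 x 125 mm with a bisque slab 110 x 110 mm clamped on it, its face 24 mm above the axis. Origin: centre of the plate's underside; z up.
- ring_spot (a point): the marked spot: centre of the ring (22 mm) drawn on the slab's face; a square and a cross of like size are drawn elsewhere on it. z: outward normal of the face, 0.1 to 0.45 rad from vertical toward the stand's -x side; x (up the slope) and y along the slab's edges; the slab's centre is at x -18, y -26 mm from here. The face is hard; stiff hinge friction (1.2 N m) keeps the tilt.
- trailer: bystander: slip trailer, a red rubber bulb with a white nozzle, 54 mm wide, 100 mm high. Origin: centre of its underside.
- tile: bystander: flat test tile 55 x 38 x 7 mm. Origin: centre of its underside.
- wood_rib: bystander: flat wooden rib 43 x 83 x 6 mm. Origin: centre of its underside.
- clay_ball_0: bystander: ball of clay about 60 mm wide, 54 mm high. Origin: centre of its underside.
- calipers: bystander: flat bow calipers 123 x 84 x 7 mm. Origin: centre of its underside.
- brush_fine: bystander: thin black brush 225 mm long, 11 mm thick, lying. Origin: centre of its underside.
There are look-alikes about, which are no part of the job. There is more than one size of the part that bears probe_grip; the job needs the middle-sized.

How it is judged:
On the way, in this order (a step that is already met when the one before it is completed fails the run):
1. the range knob is at its anticlockwise stop (value of joint range_knob below 0.06 rad), for 0.2 s.
2. the probe is out of its stand, in the fingers (z of probe_grip in the frame of stand above 0.14 m and contact force between the fingers and probe above 1 N), for 0.2 s.
At the end, for the whole second after the job is handed in: Knob within 0.06 rad of its anticlockwise stop; probe held in the fingers, its tip touching the slab within 9 mm of the ring's centre, within 0.14 rad of square to the face, the spring tip 2 to 8 mm in with 0.8 to 9 N on the slab; the slab's tilt unchanged (spot moved under 8 mm) (value of joint range_knob below 0.06 rad and distance between probe_tip and ring_spot below 0.009 m and angle between the z axis of probe_grip and the z axis of ring_spot, either way round below 0.14 rad and value of joint plunger between 0.002 and 0.008 m and contact force between probe and slab between 0.8 and 9 N and contact force between the fingers and probe above 1 N and contact force between probe and stand below 0.1 N and distance of ring_spot from where it was at the start of the episode below 0.008 m); the arm keeps its last pose, push and grip.
It fails at once if the probe is pressed hard on the slab (over 15 N) (contact force between probe and slab above 15 N).
It fails at once if the slab's tilt is changed (ring spot moved over 12 mm) (distance of ring_spot from where it was at the start of the episode above 0.012 m).
It fails at once if a bystander is pushed away (over 30 mm) (distance of any of trailer, tile, wood_rib, clay_ball_0, calipers, brush_fine from where it was at the start of the episode above 0.03 m).
It also fails if it takes over 53 s, if anything falls off the work surface, if the arm or the gripper's body presses on something with over 40 N, if the wrist force passes 120 N, or if a joint passes its speed limit or range.

## Working session

There is one attempt and no reset: what is moved stays moved. The work goes in short steps, Python scripts to look and compute and a shell command to move; the robot and the scene stay as the last step left them, time stands still between calls to the robot, and variables do not carry over. Pictures are saved under pics/ and viewed, and the job is handed in when it is done.

```bash
mkdir -p pics; ls
python3 - <<'E'
from bench import ctrl
import cv2,numpy as np
s=ctrl.read_state(); print({k:np.round(v,3).tolist() for k,v in s.items()})
for c in ["scene","top","wrist"]:
    f=ctrl.grab_frame(c); cv2.imwrite(f"pics/{c}0.png",f["frame"][:,:,::-1])
    print(c,{k:np.round(f[k],3).tolist() for k in f if k not in("frame","range_z")})
    for l in ["range_knob_grip","probe_grip","ring_spot","probe_tip","stand","meter","tilt_stand"]:
        try: print(l,[(round(d["conf"],2),np.round(d["centre"],1).tolist()) for d in ctrl.tip_of(c,l)][:5])
        except Exception as e: print(l,e)
E
```

```text
pics
{'t': 0.0, 'joint_positions': [1.185, 0.468, -0.012, 1.604, 0.006, 1.071, -0.056], 'joint_velocities': [0.001, 0.0, -0.002, 0.001, -0.001, 0.001, -0.001], 'tau': [0.001, -53.238, 0.022, -25.13, 0.012, 0.008, 0.0], 'eef_pos': [0.218, -0.612, 0.255], 'ee_rot': [-3.14, 0.0, 0.343], 'force': [0.093, -0.164, 0.478], 'ft_torque': [-0.006, 0.013, -0.062], 'opening': 0.085}
scene {'fx': 388.124, 'fy': 388.124, 'cx': 257.92, 'cy': 192.171, 'eye': [-0.037, 0.375, 0.76], 'rotation': [-2.348, -0.022, -2.059]}
range_knob_grip [(0.52, [367.2, 183.3]), (0.27, [158.4, 286.7])]
probe_grip [(0.96, [179.7, 286.8]), (0.77, [189.3, 243.7]), (0.62, [154.4, 263.8])]
ring_spot [(0.94, [248.2, 175.8])]
probe_tip []
stand [(0.71, [164.2, 286.3])]
meter [(0.71, [367.5, 184.8]), (0.68, [355.1, 203.6]), (0.61, [230.8, 266.1])]
tilt_stand [(0.7, [265.1, 204.7])]
top {'fx': 435.139, 'fy': 435.139, 'cx': 252.282, 'cy': 189.508, 'eye': [0.463, 0.044, 1.175], 'rotation': [-3.045, -0.007, -1.576]}
range_knob_grip [(0.7, [347.6, 233.9])]
probe_grip [(0.79, [137.4, 270.9]), (0.48, [136.3, 228.9]), (0.43, [248.4, 264.5])]
ring_spot [(0.64, [253.2, 176.3]), (0.53, [134.1, 230.7])]
probe_tip []
stand [(0.75, [145.5, 228.2])]
meter [(0.9, [347.1, 225.4])]
tilt_stand [(0.81, [261.1, 186.1])]
wrist {'fx': 302.773, 'fy': 302.773, 'cx': 258.422, 'cy': 195.384, 'hand_eye': [[-0.0, -0.956, -0.293, 0.074], [1.0, -0.0, 0.0, -0.001], [-0.0, -0.293, 0.956, -0.117], [0.0, 0.0, 0.0, 1.0]]}
range_knob_grip []
probe_grip []
ring_spot []
probe_tip []
stand []
meter []
tilt_stand []
```

View pics/scene0.png

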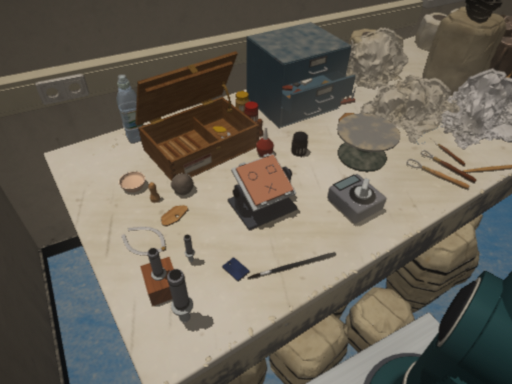

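View pics/top0.png

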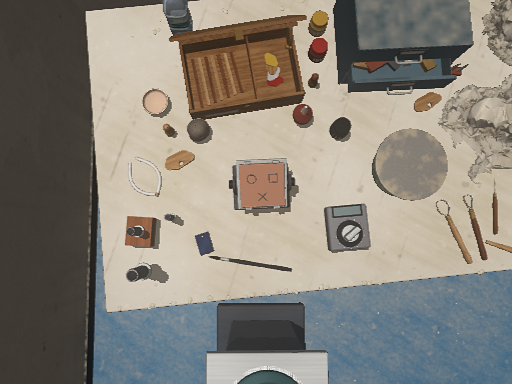

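View pics/wrist0.png

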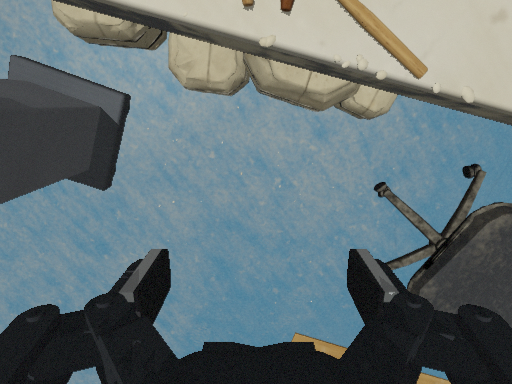

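```bash
cat > h.py <<'E'
from bench import ctrl
import cv2,numpy as np
from scipy.spatial.transform import Rotation as R
def pose(s=None):
    s=s or ctrl.read_state()
    T=np.eye(4);T[:3,:3]=R.from_euler('xyz',s["ee_rot"]).as_matrix();T[:3,3]=s["eef_pos"];return T
def grab(c,path=None):
    P=pose()
    f=ctrl.grab_frame(c)
    if c=="wrist": T=P@f["hand_eye"]
    else:
        T=np.eye(4);r=np.array(f["rotation"])
        T[:3,:3]=r if r.shape==(3,3) else R.from_euler('xyz',r).as_matrix();T[:3,3]=f["eye"]
    f["T"]=T
    z=f["range_z"];v,u=np.mgrid[:384,:512]
    p=np.stack([(u-f["cx"])/f["fx"]*z,(v-f["cy"])/f["fy"]*z,z],-1)
    f["pts"]=p@T[:3,:3].T+T[:3,3]; f["pts"][z<=0]=np.nan
    if path: cv2.imwrite(path,f["frame"][:,:,::-1])
    return f
def ray(f,u,v):
    d=f["T"][:3,:3]@np.array([(u-f["cx"])/f["fx"],(v-f["cy"])/f["fy"],1]);return f["T"][:3,3],d
def at_z(f,u,v,z):
    e,d=ray(f,u,v);return e+d*(z-e[2])/d[2]
def at_plane(f,u,v,p,n):
    e,d=ray(f,u,v);return e+d*(np.dot(p-e,n)/np.dot(d,n))
def proj(f,P):
    q=f["T"][:3,:3].T@(np.array(P)-f["T"][:3,3]);return [f["cx"]+f["fx"]*q[0]/q[2],f["cy"]+f["fy"]*q[1]/q[2]]
def crop(f,l,t,r,b,k,path): cv2.imwrite(path,cv2.resize(f["frame"][t:b,l:r,::-1],None,fx=k,fy=k,interpolation=cv2.INTER_CUBIC))
E
python3 - <<'E'
from h import *
np.set_printoptions(precision=4,suppress=True)
ims=[]
for c in ["scene","top"]:
    f=grab(c)
    np.savez(f"{c}.npz",**{k:f[k] for k in f})
    p=f["pts"]
    z=p[...,2]; print(c,"table z med",np.nanmedian(z[(abs(z)<.02)]))
    # clusters
    boxes={"scene":dict(knob=(345,170,390,215),st=(140,240,175,305),slab=(235,155,295,205),big=(165,262,192,318),small=(180,230,197,262)),
           "top":dict(knob=(335,218,363,246),st=(120,215,160,250),slab=(236,160,288,208),big=(125,260,155,285),small=(160,208,185,224))}[c]
    for k,(l,t,r,b) in boxes.items():
        q=p[t:b,l:r].reshape(-1,3); q=q[np.isfinite(q[:,0])]
        if k=="slab":
            from numpy.linalg import svd
            for it in range(8):
                if it==0: m=(q[:,2]>.07)
                cc=q[m].mean(0);n=svd(q[m]-cc,full_matrices=False)[2][2];n*=np.sign(n[2]);m=abs((q-cc)@n)<.003
            print(k,m.sum(),cc,n,np.arccos(n[2]))
        elif k=="knob":
            m=(q[:,2]>.088)&(q[:,2]<.105);a=q[m][:,:2];c0=(a.max(0)+a.min(0))/2
            w,V=np.linalg.eigh(np.cov(a.T)); print(k,m.sum(),q[m].mean(0),c0,V[:,1],np.sqrt(w), (((a-a.mean(0))@V).min(0),((a-a.mean(0))@V).max(0)))
        else:
            zm=np.nanmax(q[:,2]);m=(q[:,2]>zm-.008);print(k,zm,m.sum(),q[m].mean(0)); 
            if k=="st":
                m=(q[:,2]>.065)&(q[:,2]<.12); print("  handle",q[m].mean(0)); m=(abs(q[:,2]-.05)<.004);print("  blk",q[m].min(0),q[m].max(0))
    l,t,r,b=boxes["slab"];crop(f,l,t,r,b,8,f"pics/slab_{c}.png")
    l,t,r,b=boxes["st"] ;crop(f,l,t,r,b,8,f"pics/st_{c}.png")
    l,t,r,b=boxes["knob"] ;crop(f,l,t,r,b,10,f"pics/knob_{c}.png")
    for l in ["range_knob_grip","ring_spot","probe_grip"]:
        for d in ctrl.tip_of(c,l): print(l,d["conf"],np.round(d["centre"],1))
print(ctrl.read_state()["t"])
a=[cv2.imread(f"pics/{n}_{c}.png") for c in("scene","top") for n in("slab","st","knob")]
H=380
row=lambda L:np.hstack([cv2.copyMakeBorder(cv2.resize(x,(260,290)),2,2,2,2,cv2.BORDER_CONSTANT) for x in L])
cv2.imwrite("pics/mos.png",np.vstack([row(a[:3]),row(a[3:])]))
E
```

```text
scene table z med -0.0003060892187436437
knob 72 [ 0.457  -0.2084  0.095 ] [ 0.4599 -0.2105] [-0.656   0.7548] [0.004  0.0127] (array([-0.0067, -0.0249]), array([0.007, 0.018]))
st 0.17557065417226292 86 [0.3671 0.3183 0.1716]
  handle [0.4467 0.3295 0.0929]
  blk [0.4289 0.2955 0.0462] [0.5082 0.3643 0.054 ]
slab 1669 [0.5767 0.0154 0.106 ] [-0.3776 -0.0143  0.9259] 0.3874739333271705
big 0.17557065417226292 173 [0.3653 0.3128 0.1714]
small 0.09552715495589781 38 [0.5005 0.249  0.0919]
range_knob_grip 0.61 [366.5 183.9]
range_knob_grip 0.37 [145.1 239.7]
ring_spot 0.72 [248.4 177.2]
probe_grip 0.75 [190.2 244.4]
probe_grip 0.74 [178.3 287.2]
probe_grip 0.67 [153.2 261.5]
top table z med 0.0005078922153609611
knob 102 [ 0.4588 -0.2115  0.0952] [ 0.4591 -0.2119] [-0.6426  0.7662] [0.0042 0.0121] (array([-0.0069, -0.0209]), array([0.0079, 0.02  ]))
st 0.1374075046891421 51 [0.4676 0.3283 0.1325]
  handle [0.4667 0.3203 0.0932]
  blk [0.4284 0.2941 0.0461] [0.5056 0.3629 0.054 ]
slab 1716 [0.5789 0.0113 0.1077] [-0.3781 -0.0148  0.9257] 0.3880241037668226
big 0.17804056907859467 89 [0.3671 0.3104 0.1732]
small 0.0978502086827544 29 [0.5022 0.2466 0.0939]
range_knob_grip 0.63 [351.  234.5]
ring_spot 0.77 [251.6 181.1]
ring_spot 0.22 [144.2 176.1]
probe_grip 0.75 [134.9 230. ]
probe_grip 0.61 [137.3 272.4]
probe_grip 0.44 [168.9 217.6]
1.6
```

View pics/mos.png

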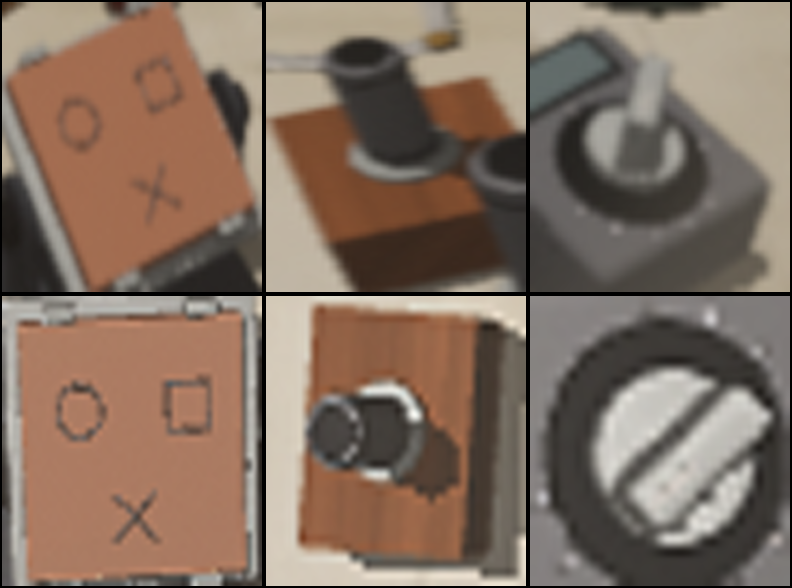

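```bash
python3 -m crank '[[4.5,-3.7,0,0,1],[4.5,-3.7,0,0,1],[4.5,-3.7,0,0,1],[4.5,-3.7,0,0,1],[4.5,-3.7,0,0,1],[4.5,-3.7,0,0,1],[4.5,-3.7,0,0,1],[0,0,0,10,1],[0,0,0,10,1],[0,0,0,10,1],[0,0,0,10,1],[0,0,0,10,1],[0,0,0,10,1],[0,0,0,10,1]]'
python3 - <<'E'
from h import *
np.set_printoptions(precision=4,suppress=True)
n=np.array([-.378,-.0146,.9257]);n/=np.linalg.norm(n)
for c,pp,uv in [("scene",[.5767,.0154,.106],[(253,176.2),(248.4,177.2)]),("top",[.5789,.0113,.1077],[(252,179.2),(251.6,181.1)])]:
    f=dict(np.load(c+".npz"));pp=np.array(pp)
    for u,v in uv: print(c,"ring",at_plane(f,u,v,pp,n))
    fr=f["frame"].astype(int);P=f["pts"]
    m=(abs((P-pp)@n)<.004)&(fr[...,0]>fr[...,2]*1.35)&(fr[...,0]>90)&(np.linalg.norm(P-pp,axis=-1)<.1)
    m=m.astype(np.uint8)
    k,lab,st,_=cv2.connectedComponentsWithStats(m);i=1+np.argmax(st[1:,4]);q=P[lab==i]
    X=np.array([n[2],0,-n[0]]);X/=np.linalg.norm(X);Y=np.cross(n,X)
    ab=np.stack([(q-pp)@X,(q-pp)@Y],1).astype(np.float32)
    (cx,cy),sz,ang=cv2.minAreaRect(ab);print(len(q),"rect",cx,cy,sz,ang)
    cen=pp+cx*X+cy*Y;print("cen",cen,"ring from cen",cen+.018*X+.026*Y, "hinge z check",cen-.024*n)
    # dark pixels: ring fit
    q=P
s=ctrl.read_state();print(s["t"],s["joint_positions"],s["force"])
E
```

```text
t: 3.35
eef_pos: [0.4361, -0.2518, 0.2577]
ee_rot: [-3.14, -0.007, -0.917]
force: [0.6, 0.2, 0.2]
opening: 0.0855
scene ring [0.5922 0.0379 0.1127]
scene ring [0.5933 0.0501 0.1133]
1660 rect 0.002087637782096863 -0.0019578784704208374 (0.11119431257247925, 0.11093762516975403) 2.5046708583831787
cen [0.5786 0.0134 0.1068] ring from cen [0.5952 0.0394 0.1139] hinge z check [0.5877 0.0138 0.0845]
top ring [0.5919 0.0367 0.1134]
top ring [0.5874 0.0377 0.1116]
1791 rect -0.0008064135909080505 0.0011197179555892944 (0.11061076074838638, 0.10930327326059341) 2.359595537185669
cen [0.5781 0.0124 0.1074] ring from cen [0.5947 0.0384 0.1146] hinge z check [0.5872 0.0128 0.0852]
3.35 [ 0.4916  0.218  -0.0407  1.9571  0.0132  0.9595 -2.0439] [0.6007 0.1546 0.1961]
```

Run:
```python
from h import *
np.set_printoptions(precision=4,suppress=True)
f=grab("wrist","pics/w1.png");p=f["pts"];q=p.reshape(-1,3)
m=(q[:,2]>.088)&(q[:,2]<.105)&(np.hypot(q[:,0]-.459,q[:,1]+.2115)<.04);a=q[m][:,:2]
w,V=np.linalg.eigh(np.cov(a.T));print(m.sum(),a.mean(0),q[m].mean(0)[2],cv2.minAreaRect(a.astype(np.float32)),V[:,1],np.degrees(np.arctan2(V[1,1],V[0,1])))
T=pose();print(np.degrees(np.arctan2(T[1,1],T[0,1])))
```

```text
605 [ 0.4597 -0.2136] 0.09493798258827696 ((0.4594925343990326, -0.2123923897743225), (0.014092955738306046, 0.04133757948875427), 40.51437759399414) [-0.6485  0.7612] 130.42888887008039
-142.87671641596722
```

View pics/w1.png

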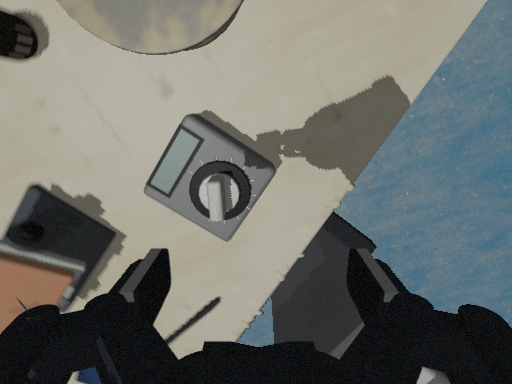

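```bash
python3 -m crank '[[-1.75,-4.3,0,0,1],[0,0,4,-3.4,1],[0,0,4,0,1],[0,0,2,0,1],[0,0,0,0,1],[0,0,0,0,1]]'
python3 - <<'E'
from h import *
T=pose();d=T[:3,:3].T@(np.array([.4595,-.212,.098])-T[:3,3]);print(d*100,np.degrees(np.arctan2(T[1,1],T[0,1])))
E
```

```text
t: 4.15
eef_pos: [0.4636, -0.212, 0.1576]
ee_rot: [-3.138, -0.013, -0.848]
force: [-0.1, 0.4, 0.7]
opening: 0.0855
[-0.34506955  0.32911753  5.95677051] -138.56154564413927
```

```bash
python3 -m crank '[[-0.35,0.33,0,-0.9,1],[0,0,3,0,1],[0,0,1.5,0,1],[0,0,0,0,1]]'
python3 - <<'E'
from h import *
T=pose();d=T[:3,:3].T@(np.array([.4595,-.212,.098])-T[:3,3]);print(d*100,np.degrees(np.arctan2(T[1,1],T[0,1])))
E
```

```text
t: 4.65
eef_pos: [0.461, -0.2133, 0.1156]
ee_rot: [-3.135, -0.02, -0.829]
force: [0.2, -0.1, 0.3]
opening: 0.0857
[-0.23236278  0.0410541   1.753569  ] -137.49035525535848
```

```bash
python3 -m crank '[[-0.25,0.04,0.7,2,1],[0,0,0.7,0,1],[0,0,0.2,0,1],[0,0,0,0,1]]'
python3 - <<'E'
from h import *
T=pose();d=T[:3,:3].T@(np.array([.4595,-.212,.098])-T[:3,3]);print(d*100,np.degrees(np.arctan2(T[1,1],T[0,1])))
E
```

```text
t: 5.15
eef_pos: [0.4604, -0.2122, 0.1003]
ee_rot: [-3.133, -0.023, -0.866]
force: [-0.3, 0.3, -0.9]
opening: 0.0854
[-0.07298381  0.05724032  0.22556383] -139.60730994963055
```

```bash
python3 -m crank '[[0,0,0.2,0,0],[0,0,0,0,0],[0,0,0,0,0],[0,0,0,0,0],[0,0,0,0,0],[0,0,0,-6,0],[0,0,0,-6,0],[0,0,0,-6,0],[0,0,0,-6,0],[0,0,0,-6,0]]'
python3 - <<'E'
from h import *
T=pose();s=ctrl.read_state();print(np.degrees(np.arctan2(T[1,1],T[0,1])),s["ft_torque"],s["force"])
E
```

```text
t: 6.4
eef_pos: [0.4604, -0.2123, 0.0988]
ee_rot: [3.138, -0.024, -0.327]
force: [-0.1, 0.4, 0.3]
opening: 0.0127
-108.73508716760962 [ 0.28047192  0.0424246  -0.09231838] [-0.0516294   0.40200573  0.31100518]
```

```bash
python3 -m crank '[[0,0,0,-6,0],[0,0,0,-5,0],[0,0,0,-5,0]]'
python3 -c "
from h import *
s=ctrl.read_state();print(s['ft_torque'])"
python3 -m crank '[[0,0,0,-5,0],[0,0,0,-5,0],[0,0,0,-5,0]]'
python3 -c "
from h import *
s=ctrl.read_state();print(s['ft_torque'],s['joint_positions'])"
```

```text
t: 6.78
eef_pos: [0.4604, -0.2119, 0.0988]
ee_rot: [3.132, -0.022, -0.04]
force: [-0.3, 0.0, 0.7]
opening: 0.0125
[ 0.43060071  0.08307064 -0.0624074 ]
t: 7.15
eef_pos: [0.4603, -0.212, 0.0989]
ee_rot: [3.13, -0.021, 0.214]
force: [-0.1, 1.2, 1.9]
opening: 0.0129
[ 0.61793516  0.08879043 -3.21670345] [ 0.64497285  0.48338543 -0.3374104   2.05920781  0.2675047   0.61566423
 -1.22947422]
```

```bash
python3 -m crank '[[0,0,0,0,0],[0,0,0,0,0]]'
python3 -c "
from h import *
s=ctrl.read_state();print(s['ft_torque'])"
python3 -m crank '[[0,0,0,-3,0],[0,0,0,0,0],[0,0,0,0,0],[0,0,0,0,1],[0,0,0,0,1],[0,0,0,0,1],[0,0,0,0,1],[0,0,0,0,1],[0,0,-4,0,1],[0,0,-4,0,1],[0,0,-4,0,1],[0,0,-4,0,1]]'
python3 - <<'E'
from h import *
f=grab("wrist","pics/w2.png");q=f["pts"].reshape(-1,3)
m=(q[:,2]>.088)&(q[:,2]<.105)&(np.hypot(q[:,0]-.459,q[:,1]+.2115)<.04);a=q[m][:,:2]
print(m.sum(),cv2.minAreaRect(a.astype(np.float32)))
w,V=np.linalg.eigh(np.cov(a.T));print(np.degrees(np.arctan2(V[1,1],V[0,1])),pose())
E
```

```text
t: 7.4
eef_pos: [0.4603, -0.2121, 0.0989]
ee_rot: [3.134, -0.022, 0.196]
force: [0.5, 2.0, 1.2]
opening: 0.0126
[ 0.641248   -0.01284102 -2.78691807]
t: 8.9
eef_pos: [0.4547, -0.2101, 0.2601]
ee_rot: [3.134, -0.014, 0.262]
force: [0.1, -0.5, -0.4]
opening: 0.0852
611 ((0.4594928026199341, -0.21193327009677887), (0.041702866554260254, 0.013987735845148563), 4.668527603149414)
-175.1679576466519 [[ 0.9655987   0.25900424  0.02315065  0.45745963]
 [ 0.2592354  -0.96578456 -0.00756201 -0.21088779]
 [ 0.02039995  0.01330333 -0.99970339  0.265434  ]
 [ 0.          0.          0.          1.        ]]
```

View pics/w2.png

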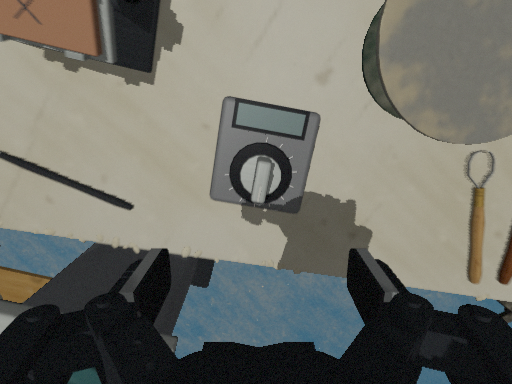

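```bash
python3 -m crank '[[0,0,0,6.4,1],[0,0,0,6.4,1],[0,-6,0,0,1],[0,-6,0,0,1],[0,-6,0,0,1],[0,-6,0,0,1],[0,-6,0,0,1],[0,-6,0,0,1],[0,-6,0,0,1],[0,-3,0,0,1],[0,0,0,0,1],[0,0,0,0,1]]'
python3 - <<'E'
from h import *
T=pose();d=T[:3,:3].T@(np.array([.4675,.3285,.099])-T[:3,3]);print(d*100,np.round(T,3),ctrl.read_state()["joint_positions"])
f=grab("wrist","pics/w3.png");q=f["pts"].reshape(-1,3)
for lo,hi in[(.12,.135),(.062,.12)]:
  m=(q[:,2]>lo)&(q[:,2]<hi)&(np.hypot(q[:,0]-.4675,q[:,1]-.3285)<.04);print(m.sum(),q[m].mean(0) if m.any() else 0)
  if m.any(): print(cv2.minEnclosingCircle(q[m][:,:2].astype(np.float32)))
m=(abs(q[:,2]-.05)<.004)&(np.hypot(q[:,0]-.4675,q[:,1]-.3285)<.06);print(cv2.minAreaRect(q[m][:,:2].astype(np.float32)))
E
```

```text
t: 10.45
eef_pos: [0.4443, 0.2495, 0.2612]
ee_rot: [3.127, -0.033, 0.033]
force: [0.3, -0.0, -0.5]
opening: 0.0854
[ 2.03968159 -8.06514537 16.17660377] [[ 0.999  0.032  0.033  0.444]
 [ 0.032 -0.999 -0.014  0.249]
 [ 0.033  0.015 -0.999  0.261]
 [ 0.     0.     0.     1.   ]] [-6.22743002e-04  2.99724257e-01 -6.97455912e-01  1.91616832e+00
  2.66651425e-01  9.91636557e-01 -2.35900540e+00]
592 [0.46877348 0.32780542 0.13004342]
((0.4678390622138977, 0.3288174271583557), 0.01122674997895956)
355 [0.47217906 0.32233672 0.09186509]
((0.4682791531085968, 0.3280692398548126), 0.011240952648222446)
((0.46762943267822266, 0.32949650287628174), (0.06534896045923233, 0.07499345391988754), 86.08485412597656)
```

View pics/w3.png

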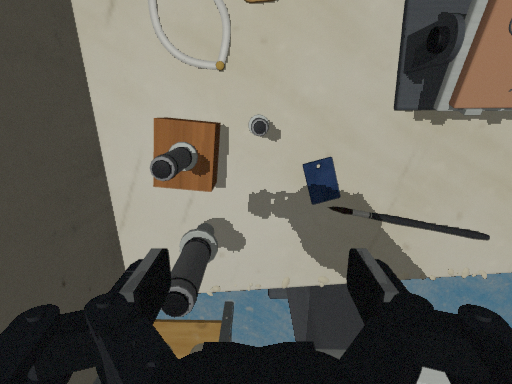

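```bash
python3 -m crank '[[1.0,-4.0,0,0,1],[1.0,-4.0,0,0,1],[0,0,3,0,1],[0,0,3,0,1],[0,0,0,0,1],[0,0,0,0,1]]'
python3 - <<'E'
from h import *
T=pose();d=T[:3,:3].T@(np.array([.468,.3285,.100])-T[:3,3]);print(d*100,np.round(T[:3,2],3),ctrl.read_state()["joint_positions"])
E
```

```text
t: 11.25
eef_pos: [0.4702, 0.3215, 0.2008]
ee_rot: [3.123, -0.038, 0.016]
force: [0.6, 0.3, 0.1]
opening: 0.0854
[-0.59231089 -0.89438728 10.04510262] [ 0.038 -0.018 -0.999] [-0.17506021  0.48044494 -0.64534069  1.8350859   0.40277672  0.93666074
 -2.56113802]
```

```bash
python3 -m crank '[[-0.6,-0.9,1,-1.5,1],[0,0,2,0,1],[0,0,0,0,1]]'
python3 - <<'E'
from h import *
T=pose();d=T[:3,:3].T@(np.array([.468,.3285,.100])-T[:3,3]);print(d*100,np.round(T[:3,2],3),ctrl.read_state()["joint_positions"])
E
```

```text
t: 11.62
eef_pos: [0.4659, 0.3301, 0.1705]
ee_rot: [3.123, -0.04, 0.043]
force: [0.3, -0.5, -0.6]
opening: 0.0855
[-0.08331925  0.03955428  7.05480024] [ 0.041 -0.017 -0.999] [-0.20783483  0.52131882 -0.62893284  1.85592955  0.44407371  0.88272874
 -2.5862892 ]
```

```bash
python3 -m crank '[[-0.1,0,3,0,1],[0,0,2.5,0,1],[0,0,0,0,1]]'
python3 - <<'E'
from h import *
T=pose();d=T[:3,:3].T@(np.array([.468,.3285,.100])-T[:3,3]);print(d*100,np.round(T[:3,2],3),ctrl.read_state()["joint_positions"],ctrl.read_state()["force"])
E
```

```text
t: 12.0
eef_pos: [0.4678, 0.3299, 0.1147]
ee_rot: [3.123, -0.042, 0.043]
force: [-0.2, -0.3, 1.3]
opening: 0.0856
[-0.04590818  0.11294239  1.47349824] [ 0.042 -0.016 -0.999] [-0.24636748  0.59755227 -0.57960747  1.88592776  0.51244879  0.78496903
 -2.64181705] [-0.23627701 -0.28630882  1.25979812]
```

```bash
python3 -m crank '[[-0.05,0.1,1.4,0,1],[0,0,0.1,0,1],[0,0,0,0,0],[0,0,0,0,0],[0,0,0,0,0],[0,0,0,0,0],[0,0,0,0,0],[0,0,0,0,0]]'
python3 - <<'E'
from h import *
s=ctrl.read_state();T=pose();print(np.round(T[:3,2],3),s["joint_positions"],s["force"],s["ft_torque"])
E
```

```text
t: 13.0
eef_pos: [0.4695, 0.33, 0.1022]
ee_rot: [3.126, -0.046, 0.043]
force: [0.5, 0.8, -0.1]
opening: 0.0208
[ 0.047 -0.013 -0.999] [-0.25539036  0.61464989 -0.56619044  1.8917907   0.53103077  0.75838228
 -2.6561075 ] [ 0.53948488  0.75349745 -0.06719295] [0.02473746 0.0761054  0.00190637]
```

```bash
python3 -m crank '[[0,0,-1.2,0,0],[0,0,-1.1,0,0],[0,0,0,0,0]]'
python3 - <<'E'
from h import *
s=ctrl.read_state();T=pose();print(np.round(T,4),s["joint_positions"][-1],s["force"],s["ft_torque"])
f=grab("scene","pics/s4.png");crop(f,120,210,220,330,5,"pics/s4c.png")
E
```

```text
t: 13.38
eef_pos: [0.4683, 0.3305, 0.1271]
ee_rot: [3.126, -0.047, 0.044]
force: [0.4, -0.4, -2.4]
opening: 0.0206
[[ 0.998   0.0428  0.0472  0.4683]
 [ 0.0435 -0.999  -0.0131  0.3305]
 [ 0.0465  0.0151 -0.9988  0.1271]
 [ 0.      0.      0.      1.    ]] -2.6320026325308077 [ 0.36139014 -0.38739823 -2.37440567] [ 0.0345777   0.04917962 -0.01804141]
```

View pics/s4c.png

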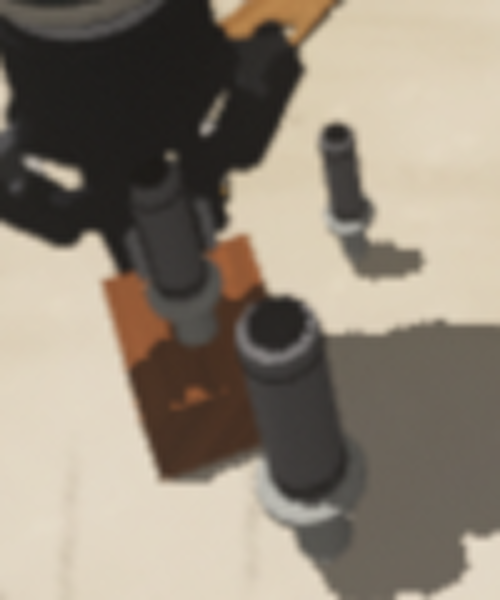

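```bash
python3 -m crank '[[-0.4,0,0.2,0,0],[-0.5,0,0,0,0],[-0.5,0,0,0,0]]'
python3 -c "
from h import *
s=ctrl.read_state();print(s['force'],s['ft_torque'])"
python3 -m crank '[[-0.5,0,0,0,0],[-0.5,0,0,0,0]]'
python3 -c "
from h import *
s=ctrl.read_state();print(s['force'],s['ft_torque'])
f=grab('scene');crop(f,120,210,220,330,5,'pics/s5c.png')"
```

```text
t: 13.8
eef_pos: [0.4622, 0.3297, 0.1254]
ee_rot: [3.131, -0.061, 0.042]
force: [10.0, 1.2, -6.2]
opening: 0.0207
[ 9.96117099  1.18738087 -6.20140762] [ 0.27675505 -2.61720227  0.00918734]
t: 14.05
eef_pos: [0.4593, 0.3292, 0.1256]
ee_rot: [3.135, -0.074, 0.039]
force: [10.5, 0.5, -6.1]
opening: 0.0204
[10.5412698   0.50213424 -6.0917848 ] [ 0.2601506  -2.85323482 -0.00488759]
```

View pics/s5c.png

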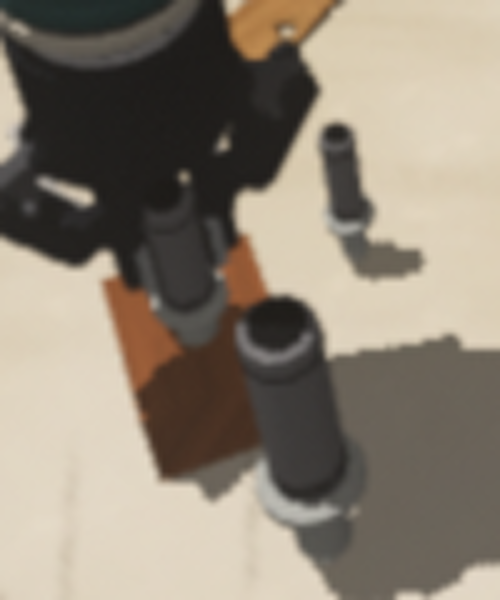

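```bash
python3 -m crank '[[-1,0,0,0,0],[-1,0,0,0,0],[-1,0,0,0,0],[-1,0,0,0,0]]'
python3 -c "
from h import *
s=ctrl.read_state();print(s['force'],s['ft_torque'])
f=grab('scene');crop(f,120,210,220,330,5,'pics/s6c.png')"
```

```text
t: 14.6
eef_pos: [0.4304, 0.328, 0.1246]
ee_rot: [-3.14, -0.094, 0.034]
force: [8.7, 1.6, -1.7]
opening: 0.0208
[ 8.69804347  1.58194168 -1.69392387] [ 0.1422821  -1.99692739  0.07405111]
```

View pics/s6c.png

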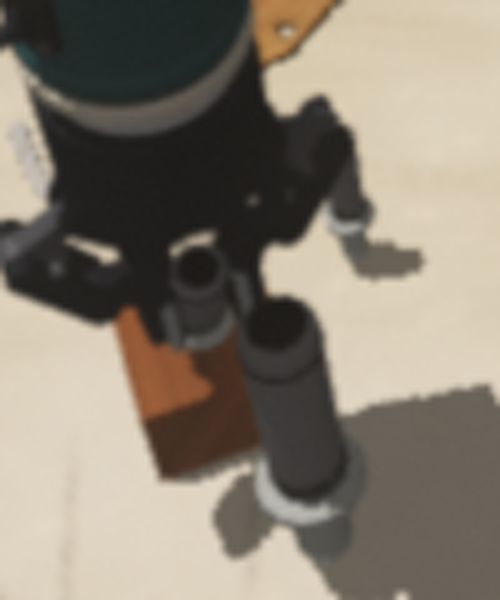

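```bash
python3 -m crank '[[0.2,0,-1.5,0,0],[0.15,0,-1.5,0,0],[0.2,0,-2,0,0],[0.3,0,-3,0,0],[0,0,0,0,0],[0,0,0,0,0]]'
python3 - <<'E'
from h import *
s=ctrl.read_state();print(s['force'],s['ft_torque'],s['joint_positions'])
T=pose();print(np.round(T,3))
np.set_printoptions(precision=4,suppress=True)
for c in("scene","top","wrist"):
    f=grab(c,f"pics/l_{c}.png")
    try:
        for l in("probe_grip","probe_tip"):
            print(c,l,[(round(d["conf"],2),np.round(d["centre"],1)) for d in ctrl.tip_of(c,l)],"exp",np.round(proj(f,T[:3,3]+.006*T[:3,2]),1))
    except Exception as e: print(e)
    np.savez(f"l_{c}.npz",**f)
u=[cv2.imread(f"pics/l_{c}.png") for c in("scene","wrist")]
f=dict(np.load("l_scene.npz"));a,b=map(int,proj(f,T[:3,3]));print(a,b)
cv2.imwrite("pics/l_s.png",cv2.resize(u[0][max(b-70,0):b+80,max(a-75,0):a+75],None,fx=4,fy=4,interpolation=cv2.INTER_CUBIC))
E
```

```text
t: 15.4
eef_pos: [0.4272, 0.3275, 0.2086]
ee_rot: [3.14, -0.089, 0.036]
force: [-0.6, -0.1, -1.4]
opening: 0.0205
[-0.62212523 -0.1443482  -1.37534404] [ 0.02546682  0.13342872 -0.04456077] [-0.19941438  0.39717259 -0.66784298  1.93560791  0.40615931  0.86541061
 -2.61711557]
[[ 0.995  0.036  0.089  0.427]
 [ 0.036 -0.999  0.002  0.328]
 [ 0.089  0.001 -0.996  0.209]
 [ 0.     0.     0.     1.   ]]
scene probe_grip [(0.85, array([175., 288.])), (0.64, array([189.7, 244.4])), (0.48, array([153.5, 240.5]))] exp [152.7 242.7]
scene probe_tip [(0.34, array([264.5, 152.2]))] exp [152.7 242.7]
top probe_grip [(0.73, array([120.1, 243.3])), (0.68, array([137. , 271.3])), (0.65, array([168.7, 219.4]))] exp [121.1 248.7]
top probe_tip [] exp [121.1 248.7]
wrist probe_grip [(0.78, array([259. , 260.3])), (0.61, array([358.3, 122.9]))] exp [260.3 271.6]
wrist probe_tip [] exp [260.3 271.6]
152 240
```

View pics/l_s.png

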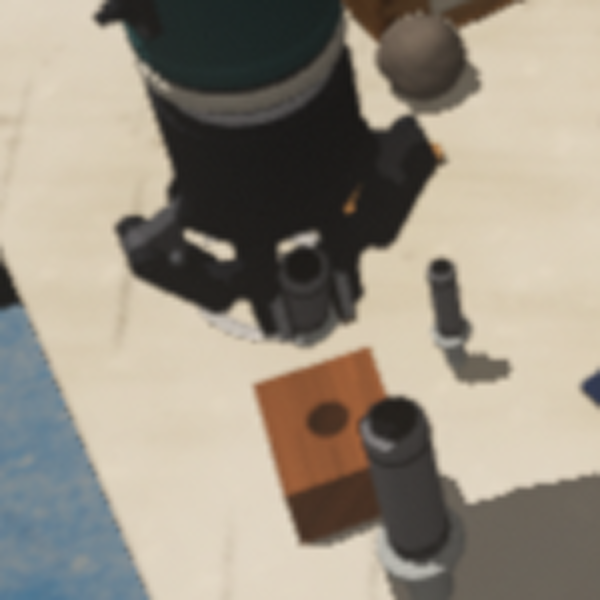

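View pics/l_wrist.png

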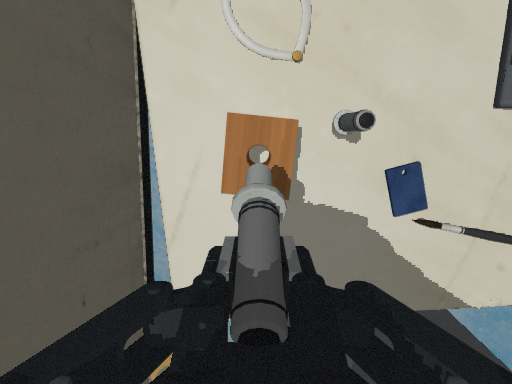

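```bash
cat > fit.py <<'E'
from h import *
from scipy.optimize import least_squares
np.set_printoptions(precision=4,suppress=True)
def fit(f,T,reg=(232,150,290,325),verbose=True):
    "cylinder fit of the held probe in tool frame"
    l,t,r,b=reg
    Q=(f["pts"][t:b,l:r].reshape(-1,3)-T[:3,3])@T[:3,:3]
    Q=Q[np.isfinite(Q[:,0])]
    Q=Q[(abs(Q[:,1])<.02)&(abs(Q[:,0])<.08)&(Q[:,2]<.12)]
    # axis param: point (x0,y0) at z=.006; direction d=(sin a, sin b, 1) (toward tip)
    def ax(p):
        d=np.array([p[2],p[3],1.]);return np.array([p[0],p[1],.006]),d/np.linalg.norm(d)
    p=np.array([0,0,.4,0.])
    for it in range(6):
        c,d=ax(p);w=Q-c;s=w@d;rr=np.linalg.norm(w-s[:,None]*d,axis=1)
        m=(s>-.03)&(s<.033)&(abs(rr-.011)<(.008 if it<2 else .003))
        m2=(s>.048)&(s<.072)&(abs(rr-.0085)<(.008 if it<2 else .003))
        A=np.vstack([Q[m],Q[m2]]);rad=np.r_[np.full(m.sum(),.011),np.full(m2.sum(),.0085)]
        def res(p):
            c,d=ax(p);w=A-c;s=w@d;return np.linalg.norm(w-s[:,None]*d,axis=1)-rad
        o=least_squares(res,p,loss="soft_l1",f_scale=.001);p=o.x
    c,d=ax(p);w=Q-c;s=w@d;rr=np.linalg.norm(w-s[:,None]*d,axis=1)
    fl=s[(rr>.0135)&(rr<.0175)&(s>0.01)&(s<.07)]
    if verbose: print("n",m.sum(),m2.sum(),"rms",np.sqrt(np.mean(o.fun**2)),"c",c,"d",d,"flange s",np.percentile(fl,[5,50,95]) if len(fl) else None, "max s",np.percentile(s[rr<.01],[1,99]))
    return c,d,s,rr
if __name__=="__main__":
    f=dict(np.load("l_wrist.npz"));T=f["T"]@np.linalg.inv(f["hand_eye"])
    c,d,s,rr=fit(f,T)
    print("probe z world",-(T[:3,:3]@d),"angle in tool",np.arctan2(d[0],d[2]))
    n=np.array([-.378,-.0146,.9257]);print("err to n",np.arccos(-(T[:3,:3]@d)@n))
    h,e=np.histogram(s[rr<.02],bins=np.arange(-.05,.11,.004))
    for i in range(len(h)):
        k=(s>=e[i])&(s<e[i+1])&(rr<.02);print(round(e[i],3),h[i],rr[k].mean().round(4) if k.any() else "")
E
python3 fit.py
```

```text
n 5458 317 rms 0.0006035803418266951 c [ 0.0017 -0.0004  0.006 ] d [ 0.3389 -0.0019  0.9408] flange s [0.0158 0.0414 0.0452] max s [-0.0329  0.0884]
probe z world [-0.4205 -0.0165  0.9071] angle in tool 0.34575654474423806
err to n 0.0462204171542701
-0.05 0 
-0.046 0 
-0.042 0 
-0.038 0 
-0.034 418 0.0107
-0.03 529 0.011
-0.026 505 0.0111
-0.022 550 0.0112
-0.018 573 0.0119
-0.014 454 0.0118
-0.01 416 0.0116
-0.006 404 0.0116
-0.002 362 0.0116
0.002 351 0.0115
0.006 331 0.0114
0.01 307 0.0114
0.014 283 0.0113
0.018 215 0.0109
0.022 220 0.0109
0.026 194 0.0109
0.03 194 0.0112
0.034 178 0.0111
0.038 802 0.0133
0.042 210 0.0157
0.046 15 0.0154
0.05 0 
0.054 14 0.0089
0.058 80 0.0085
0.062 92 0.0085
0.066 89 0.0086
0.07 82 0.0085
0.074 83 0.0086
0.078 16 0.0083
0.082 0 
0.086 8 0.0036
0.09 1 0.003
0.094 0 
0.098 0 
0.102 0
```

```bash
cat > go.py <<'E'
from h import *
np.set_printoptions(precision=3,suppress=True)
import sys
tip=np.array([.0325,-.0006,.0916]);n=np.array([-.378,-.0146,.9257])
def rep(ring,h,dtool=np.array([.3389,-.0019,.9408])):
    s=ctrl.read_state();T=pose(s);t=T[:3,:3]@tip+T[:3,3]
    D=(ring+h*n)-t;print("t",s["t"],"tip",t,"tip-ring along n",(t-ring)@n,"lat",np.linalg.norm((t-ring)-((t-ring)@n)*n))
    print("need cm tool",T[:3,:3].T@D*100,"angle err",np.arccos(min(1,-(T[:3,:3]@dtool)@n)),"n in tool",T[:3,:3].T@n,"F",s["force"],"j",s["joint_positions"])
if __name__=="__main__": rep(np.array([.593,.038,.1133]),float(sys.argv[1]))
E
python3 -m crank '[[0.3,0,-4,0,0],[0.3,0,-4,0,0]]'; python3 go.py .05
```

```text
t: 16.1
eef_pos: [0.425, 0.3267, 0.2871]
ee_rot: [3.137, -0.082, 0.038]
force: [0.9, 0.3, -1.6]
opening: 0.0207
t 16.1 tip [0.465 0.328 0.199] tip-ring along n 0.12306932515892507 lat 0.30475241244433554
need cm tool [ 9.471 29.484  4.809] angle err 0.040052545935939786 n in tool [-0.301  0.004 -0.954] F [ 0.947  0.288 -1.577] j [-0.143  0.302 -0.719  1.855  0.304  1.022 -2.523]
```

```bash
python3 -m crank '[[1.6,5,0,0,0],[1.6,5,0,0,0],[1.6,5,0,0,0],[1.6,5,0,0,0],[1.6,5,0.5,0,0],[1.4,3.5,1,0,0],[0,0,1,0,0],[0,0,0,0,0],[0,0,0,0,0]]'; python3 go.py .05
python3 - <<'E'
from h import *
f=grab("wrist","pics/w7.png");np.savez("w7.npz",**f)
print([(d["conf"],d["centre"]) for d in ctrl.tip_of("wrist","ring_spot")],proj(f,[.593,.038,.1133]))
E
python3 - <<'E'
from fit import *
f=dict(np.load("w7.npz"));T=f["T"]@np.linalg.inv(f["hand_eye"]);fit(f,T)
E
```

```text
t: 17.23
eef_pos: [0.5359, 0.0409, 0.2741]
ee_rot: [-3.142, -0.09, 0.042]
force: [0.7, 0.3, -1.0]
opening: 0.021
t 17.225 tip [0.576 0.043 0.186] tip-ring along n 0.07332308419237513 lat 0.013563852323998392
need cm tool [-0.485  0.587  2.588] angle err 0.04769670344165954 n in tool [-0.294 -0.001 -0.956] F [ 0.669  0.277 -0.952] j [ 0.354  0.277 -0.583  1.89   0.206  0.939 -1.848]
[(0.74, [265.4, 139.0]), (0.41, [485.2, 269.4])] [np.float64(264.667073706047), np.float64(138.81157548328042)]
n 5461 315 rms 0.000604291892245436 c [ 0.0017 -0.0004  0.006 ] d [ 0.3392 -0.0017  0.9407] flange s [0.0162 0.0414 0.0451] max s [-0.0329  0.0876]
```

View pics/w7.png

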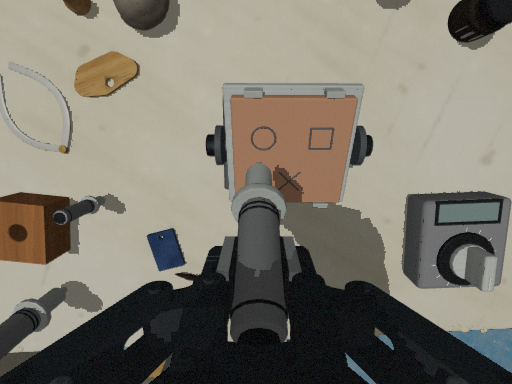

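```bash
cat > ring.py <<'E'
from h import *
np.set_printoptions(precision=4,suppress=True)
f=dict(np.load("w7.npz"));fr=f["frame"]
P=f["pts"][95:165,235:350].reshape(-1,3);n=np.array([-.378,-.0146,.9257]);p0=np.array([.5785,.0128,.1072])
m=abs((P-p0)@n)<.01
for _ in range(6):
    c=np.median(P[m],0);c=P[m].mean(0);nn=np.linalg.svd(P[m]-c,full_matrices=False)[2][2];nn*=np.sign(nn[2]);m=abs((P-c)@nn)<.003
print("plane",c,nn,"offset from top/scene plane along n",(c-p0)@n)
g=fr[120:160,245:284].astype(float).sum(-1);bl=cv2.GaussianBlur(g,(0,0),6);dark=(g<bl-25)
v,u=np.nonzero(dark);pts=np.stack([u+245,v+120],1)
k=np.hypot(pts[:,0]-263.3,pts[:,1]-138.5);pts=pts[(k>7)&(k<16)].astype(np.float32)
e=cv2.fitEllipse(pts);print(len(pts),e)
print("ring",at_plane(f,*e[0],c,nn))
E
python3 ring.py
```

```text
plane [0.6013 0.0138 0.1165] [-0.3764 -0.0145  0.9263] offset from top/scene plane along n -2.3661779370093313e-05
176 ((263.1362609863281, 138.01101684570312), (22.591543197631836, 23.9908504486084), 86.14982604980469)
ring [0.5937 0.0395 0.1138]
```

```bash
sed -i 's/\[.593,.038,.1133\]/[.5937,.0395,.1138]/' go.py; python3 go.py .02; python3 -m crank '[[-0.45,0.45,2,0,0],[0,0,2.3,0,0],[0,0,1,0,0],[0,0,0,0,0],[0,0,0,0,0]]'; python3 go.py .01
```

```text
t 17.325 tip [0.576 0.043 0.186] tip-ring along n 0.07329835832460739 lat 0.012300008791056305
need cm tool [0.474 0.467 5.429] angle err 0.047998916787394166 n in tool [-0.294 -0.002 -0.956] F [-0.217 -0.222 -0.791] j [ 0.354  0.277 -0.583  1.89   0.206  0.939 -1.848]
t: 17.95
eef_pos: [0.5374, 0.0404, 0.223]
ee_rot: [3.141, -0.095, 0.049]
force: [0.4, -0.4, -0.2]
opening: 0.0204
t 17.95 tip [0.578 0.043 0.135] tip-ring along n 0.025271303478315393 lat 0.007313850817610293
need cm tool [1.013 0.425 1.288] angle err 0.05383553132259138 n in tool [-0.288 -0.004 -0.958] F [ 0.353 -0.393 -0.218] j [ 0.329  0.34  -0.561  1.943  0.263  0.829 -1.89 ]
```

```bash
python3 -m crank '[[1.0,0.45,0,0,0],[0,0,0,0,0]]'; python3 go.py .01
```

```text
t: 18.2
eef_pos: [0.5492, 0.0361, 0.2255]
ee_rot: [3.141, -0.098, 0.049]
force: [-0.6, -1.0, -0.7]
opening: 0.0206
t 18.2 tip [0.59  0.039 0.138] tip-ring along n 0.02317880229504927 lat 0.006007287914655022
need cm tool [-0.195 -0.068  1.433] angle err 0.056554039933732904 n in tool [-0.286 -0.003 -0.958] F [-0.588 -1.003 -0.659] j [ 0.33   0.355 -0.556  1.916  0.268  0.84  -1.882]
```

```bash
python3 -m crank '[[-0.2,-0.05,0.7,0,0],[0,0,0.6,0,0],[0,0,0,0,0]]'; python3 go.py .003
python3 - <<'E'
from h import *
f=grab("wrist","pics/w8.png");np.savez("w8.npz",**f);crop(f,200,60,320,240,3,"pics/w8c.png")
E
python3 - <<'E'
from fit import *
f=dict(np.load("w8.npz"));T=f["T"]@np.linalg.inv(f["hand_eye"]);fit(f,T)
E
```

```text
t: 18.58
eef_pos: [0.5482, 0.0364, 0.2114]
ee_rot: [3.141, -0.098, 0.048]
force: [0.2, -0.0, -1.8]
opening: 0.0208
t 18.575 tip [0.589 0.039 0.123] tip-ring along n 0.010472045714291113 lat 0.00047458549303435994
need cm tool [ 0.246 -0.031  0.707] angle err 0.05607786123445384 n in tool [-0.286 -0.003 -0.958] F [ 0.205 -0.036 -1.776] j [ 0.321  0.371 -0.548  1.931  0.283  0.811 -1.897]
n 5467 320 rms 0.0006151858892304197 c [ 0.0016 -0.0004  0.006 ] d [ 0.3391 -0.0023  0.9408] flange s [0.0157 0.0414 0.0453] max s [-0.0328  0.1027]
```

View pics/w8c.png

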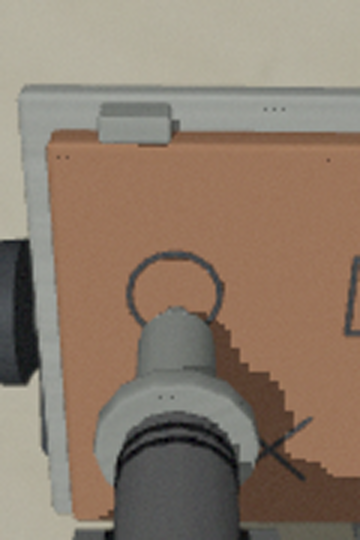

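```bash
python3 -m crank '[[0.25,0,0.4,0,0],[0,0,0.3,0,0],[0,0,0,0,0]]'; python3 go.py 0
python3 -m crank '[[0,0,0,0,0]]'; python3 go.py 0
```

```text
t: 19.0
eef_pos: [0.5518, 0.0368, 0.2045]
ee_rot: [3.141, -0.098, 0.049]
force: [-0.2, -0.1, -1.3]
opening: 0.0209
t 19.0 tip [0.593 0.039 0.117] tip-ring along n 0.00275595780573798 lat 0.0004956681562665987
need cm tool [ 0.033 -0.012  0.278] angle err 0.056639883018499926 n in tool [-0.286 -0.003 -0.958] F [-0.202 -0.148 -1.269] j [ 0.314  0.386 -0.542  1.929  0.294  0.8   -1.905]
t: 19.12
eef_pos: [0.5518, 0.0368, 0.2045]
ee_rot: [3.141, -0.098, 0.049]
force: [0.2, -0.6, -0.3]
opening: 0.021
t 19.125 tip [0.593 0.039 0.117] tip-ring along n 0.002760369113774054 lat 0.000499685784925482
need cm tool [ 0.032 -0.01   0.278] angle err 0.05665862794484274 n in tool [-0.286 -0.003 -0.958] F [ 0.165 -0.6   -0.291] j [ 0.314  0.386 -0.542  1.929  0.294  0.8   -1.905]
```

```bash
cat >> go.py <<'E'
    a=[]
    for _ in range(6):
        ctrl.grab_frame("top"); s=ctrl.read_state(); a.append(s["force"])
    print("avgF",np.mean(a,0),"along n",np.mean(a,0)@n)
E
python3 -m crank '[[0.06,0,0.2,0,0],[0,0,0,0,0]]'; python3 go.py 0
python3 -m crank '[[0.06,0,0.2,0,0],[0,0,0,0,0]]'; python3 go.py 0
```

```text
t: 19.38
eef_pos: [0.5528, 0.0369, 0.2027]
ee_rot: [3.141, -0.099, 0.049]
force: [0.1, 0.1, -0.9]
opening: 0.0206
t: 19.62
eef_pos: [0.5537, 0.0369, 0.2009]
ee_rot: [3.141, -0.099, 0.049]
force: [-0.6, 0.6, -0.1]
opening: 0.0208  File "go.py", line 10
    a=[]
IndentationError: unexpected indent
  File "go.py", line 10
    a=[]
IndentationError: unexpected indent
```

```bash
python3 - <<'E'
s=open("go.py").read().replace('if __name__=="__main__": rep(','if __name__=="__main__":\n    rep(');open("go.py","w").write(s)
E
python3 go.py 0
```

```text
t 19.625 tip [0.595 0.039 0.113] tip-ring along n -0.001284158013403856 lat 0.0008617248281090584
need cm tool [-0.119 -0.009 -0.099] angle err 0.05717546347310274 n in tool [-0.285 -0.003 -0.959] F [-0.587  0.575 -0.11 ] j [ 0.31   0.394 -0.539  1.928  0.3    0.794 -1.909]
avgF [-0.949  0.104  0.647] along n 0.9558399393559568
```

```bash
python3 -m crank '[[0.04,0,0.25,0,0],[0,0,0,0,0]]'; python3 go.py 0
```

```text
t: 20.18
eef_pos: [0.5546, 0.037, 0.1986]
ee_rot: [3.141, -0.1, 0.049]
force: [-0.7, 0.2, 1.9]
opening: 0.021
t 20.175 tip [0.596 0.04  0.111] tip-ring along n -0.0037202439076660554 lat 0.0009141491413195008
need cm tool [-0.193 -0.009 -0.331] angle err 0.057990851383869536 n in tool [-0.284 -0.003 -0.959] F [-0.676  0.166  1.871] j [ 0.308  0.398 -0.537  1.929  0.303  0.789 -1.912]
avgF [-0.827  0.001  1.511] along n 1.710915796947661
```

Run:
```python
from fit import *
f=grab("wrist");T=f["T"]@np.linalg.inv(f["hand_eye"]);c,d,_,_=fit(f,T)
print("probe z",-(T[:3,:3]@d))
g=grab("scene")
P=g["pts"][155:205,235:295].reshape(-1,3);n=np.array([-.378,-.0146,.9257]);p0=np.array([.5785,.0128,.1072])
m=abs((P-p0)@n)<.006;cc=P[m].mean(0);print(m.sum(),"plane",np.linalg.svd(P[m]-cc,full_matrices=False)[2][2],(cc-p0)@n)
q=f["pts"].reshape(-1,3);k=(q[:,2]>.088)&(q[:,2]<.105)&(np.hypot(q[:,0]-.459,q[:,1]+.2115)<.03);a=q[k][:,:2]
if k.sum()>20: print("knob",k.sum(),cv2.minAreaRect(a.astype(np.float32)))
a=cv2.resize(f["frame"][60:240,180:330,::-1],(400,480),interpolation=cv2.INTER_CUBIC);b=cv2.resize(g["frame"][140:220,225:295,::-1],(400,480),interpolation=cv2.INTER_CUBIC)
cv2.imwrite("pics/fin.png",np.hstack([a,b]));print(ctrl.read_state()["t"])
```

```text
n 5467 320 rms 0.0006135565031538867 c [ 0.0016 -0.0004  0.006 ] d [ 0.3401 -0.0024  0.9404] flange s [0.0161 0.0413 0.0452] max s [-0.0327  0.0887]
probe z [-0.4315 -0.0228  0.9018]
1516 plane [ 0.3766  0.0136 -0.9263] -0.000714579585727762
20.575
```

View pics/fin.png

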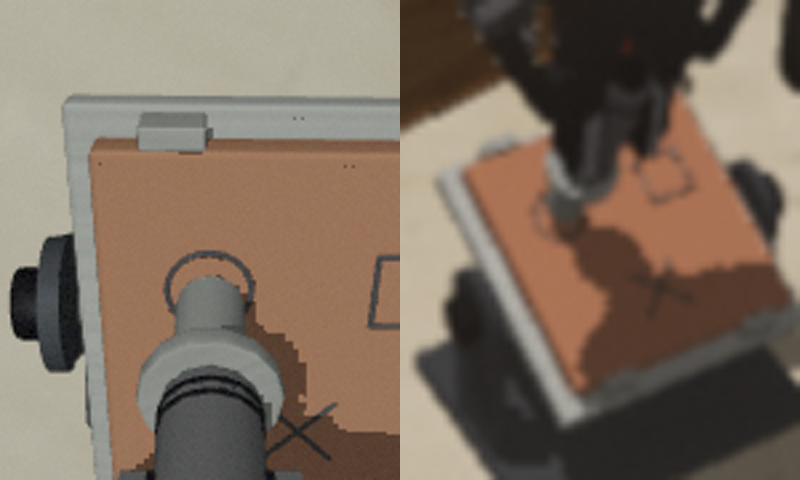

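```bash
python3 -c "
from bench import ctrl
print(ctrl.sign_off(), ctrl.read_state()['t'], ctrl.read_state()['force'])"
```

```text
the job is handed in; nothing more can be done
the job is handed in; nothing more can be done
```

I turned the range knob anticlockwise to its stop, took the middle-sized probe from the stand, and handed the job in at about 20.6 s with the tip held on the ring. No verdict was reported.

- **Knob:** it turned about 0.95 rad. At the end the wrist torque jumped to about 3 N m, so I took it to be at the stop. It was out of the last close-up, so I did not check it again before handing in.
- **Tilting the probe:** the moves cannot tilt the tool, so I pivoted the probe in the fingers by levering it against the rim of the stand's hole, then lifted it clear.
- **Last checks:**

| Check | Measured | Allowed |
|---|---|---|
| Tip from ring centre, sideways | about 1 mm by the wrist camera | under 9 mm |
| Angle from square | about 0.06 rad | under 0.14 rad |
| Force on the slab | about 2.7 N | 0.8 to 9 N |
| Spring tip pushed in | about 4.6 mm from the force, 3.7 mm from the geometry | 2 to 8 mm |
| Slab movement | tilt unchanged, face within 1 mm of where it was | spot under 8 mm |

- **Disagreements:** in the scene camera the tip looked up to about 3.5 mm off the ring's centre, which is still within the limit. The two spring-tip estimates also differ by about 1 mm.

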